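# Open the long drill-bit box in the school workshop

## Task

Open the longer of the two plywood drill-bit boxes: lift the front end of its sliding lid over the stop lip, slide the lid out towards the front until its rear end is clear of the grooves, then set it down flat, handle up, in the middle of the rubber mat; do not drop it. Leave the shorter box shut.

Things in the scene. Friction and masses are not known exactly. Their poses are not given: they have to be found in the camera images.
- long_lid_grip (a point): Handle centre of the LONG box's loose lid: wooden block 14 (x) x 50 (y) x 30 mm tall on a wooden panel 170 (x) x 92 x 8 mm, 80-170 g in all. Point: 15 mm above the panel's top, 23 above its underside, 60 mm from its front (-x) edge, 110 from its rear. Rear end in the grooves: the front tips up at most 0.10 rad; 0.07 to 0.08 rad about the rear bottom edge clears the lip all the way out.
- long_box: LONG plywood box, fixed, 187 (x) x 110 x 64 mm high. Origin: underside centre; front is -x. Lid lies on ledges 45 mm high (handle centre then x -26, z 68 mm), 3 mm play in x. Stop lip at front: 7 mm thick, 8 above the ledges. Over the lid's rear 48 mm, strips above both edges (z 58-64, 19 mm in from the outer sides) leave it 5 mm of play upward. Slid 50 mm or more to -x, it is clear and lifts off.
- mat: Flat black rubber mat, fixed, 230 (x) by 170 (y) by 5 mm thick, empty. Origin: centre of its underside.
- short_lid_grip (a point): Centre of the like handle (same block, 68 mm above the bench) on the loose lid of the SHORTER box, 132 by 110 by 64 mm, same make, lid 115 mm long. Leave it shut. The two boxes and the mat stand side by side in any order.
Mind the look-alikes: they are no part of the job. What is shaped like the part that bears long_lid_grip but orange or purple is not meant.

How it is judged:
By the outcome, as a careful person would: the job done as asked, in the order asked, and still so for the second after the job is handed in, with the robot touching nothing.
It also fails if it takes over 48 s, if anything falls off the work surface, if the arm or the gripper's body presses on something with over 40 N, if the wrist force passes 120 N, or if a joint passes its speed limit or range.

## Robot

A 6-joint arm with a two-finger parallel gripper is mounted at the origin on the work surface. World frame = base frame: x ahead of the robot, y to its left, z up, the work surface at z = 0. Lengths are in m, angles in degrees, forces in N, time in s.
With the tool pointing down it reaches from about 0.375 to 0.75 m from the base axis. Payload 9 kg.
Tool frame: the origin (TCP) lies where the fingers leave the gripper's body, on its centre line; the fingertips stand 73 mm ahead of it and the grasp point (between the pads) lies 54 mm ahead of it (robot.tip_reach is the distance from the TCP to the fingertips, in m); z points along the fingers, y is the direction in which the jaws open and shut (so a half turn about z gives the same grasp; the last joint's range is limited). The gripper opens to 85 mm and grips with 20 to 120 N. Pads are 22 mm wide; open, the fingers measure 114 mm over their backs; the gripper's body (76 mm by 85 mm) begins 54 mm behind the grasp point. The pads swing forward as they close: fully open they stand 13 mm farther back than shut.
Start: joints at [-76.358, 5.964, 5.575, 89.605, 0, 77.527], TCP at [0.264, -0.539, 0.304] pointing down, gripper open.
Joint ranges: [-171.21, 171.21], [-48.23, 106.86], [-62.78, 66.21], [-105.2, 120.99], [-86.42, 89.51], [-180, 180]. Speed limits (degrees/s): [127.2, 127.2, 147.25, 180, 180, 180].

## Interface

Orientations are given as [roll, pitch, yaw] about the fixed x, y, z axes, in that order (R = Rz(yaw) Ry(pitch) Rx(roll)).
In Python, from plant import robot gives the robot as it stands. Calls block until the motion is done:
- robot.move_pose(position, orientation): joint-space move of the TCP to a pose.
- robot.line_to(position, vel=0.15, rotation=None, guard=None): straight line of the TCP; rotation=None keeps the orientation; vel is the mean speed in m/s. With guard (N) it stops when the force on the tool has changed by that much, and returns True; else False.
- robot.goto_joints(angles): joint-space move.
- robot.set_gripper(opening): finger opening in m; the grip force is fixed at half the most; returns when the fingers have stopped.
- robot.pause(seconds).
- robot.ik(position, orientation): joint angles nearest the present ones, or None.
- robot.observe(): the state.
- robot.grab_frame(name): name is "scene" or "top" or "wrist"; returns the picture (420x560x3 uint8, blue, green, red); there is no depth.
- robot.get_calibration(name): a dict with "vertical_fov" (degrees; the focal length in pixels is half the picture's height over the tangent of half this angle, whatever the lens; pixels are square), "cx", "cy" (the principal point, pixels), "k1" (the pictures are not rectified: a ray, as slopes to the right and down, at radius r is drawn at 1 + k1 r^2 times it, then the intrinsics apply), "rvec" (rotation vector, rad) and "tvec" (3), from world to camera coordinates, as OpenCV has them. Camera axes: x right, y down, z forward; pixel columns grow to the right and rows downward; lengths in m; the calibration is good to about 2 mm. A picture is of the moment at which its call begins: read the wrist's pose just before it. get_calibration takes no time and is no camera call; for the wrist camera it gives the pose at the moment of the call.
A pose or a line that the arm cannot do raises robot.IKError and nothing moves.
- robot.job_done(): hands the job in, once; it reports no verdict.
The state is a dict: "time": time; "q": joint angles; "qvel": joint speeds; "joint_torque": joint torques, N m; "tool_pos": TCP position; "tcp_rot": TCP orientation; "ft_force": force on the tool from outside, world axes, zero at the start; "torque": the same for the moment, N m; "gripper_width": finger opening in m.
Only numpy, scipy, OpenCV 4.12 (cv2) and the standard library are available. Lean on these libraries where they do the work, as an engineer would, in place of code of your own. Each camera call takes 0.05 s, during which the arm holds its last target. There are 200 camera calls.

## Working session

There is one attempt and no reset: what is moved stays moved. The work goes in short steps, each a Python script; the robot and the scene stay as the last script left them, time stands still between calls to the robot, and variables do not carry over. Pictures are saved under pics/ and viewed, about 8 in all and at most 12, crops included, and the job is handed in when it is done.

```bash
ls; mkdir -p pics
python3 - <<'E'
from plant import robot
import cv2,numpy as np
for n in ("top","scene"):
    f=robot.grab_frame(n); cv2.imwrite(f"pics/{n}0.png",f); print(n,robot.get_calibration(n))
o=robot.observe(); print(o)
E
```

```text
pics
top {'vertical_fov': 48.97514100222249, 'cx': 282.8425122324096, 'cy': 220.76807125324004, 'k1': -0.01082604973844045, 'rvec': array([ 2.21523308, -2.1716031 ,  0.08003241]), 'tvec': array([0.09726648, 0.49010697, 1.10995721])}
scene {'vertical_fov': 47.450757017347414, 'cx': 279.3488896402298, 'cy': 203.27476528657192, 'k1': -0.029246650453519218, 'rvec': array([ 2.09705061,  1.06849631, -0.46451399]), 'tvec': array([-0.35816466, -0.14809437,  1.49257658])}
{'time': 0.1, 'q': array([-7.63579139e+01,  5.99467980e+00,  5.53312467e+00,  8.96057550e+01,
       -6.16636314e-04,  7.75279189e+01]), 'qvel': array([ 0.06285742, -0.12810061,  0.11965779, -0.0665404 ,  0.0152752 ,
        0.00670664]), 'joint_torque': array([ 7.46090227e-03, -5.58211684e+01,  5.04715776e+01,  1.32039073e-02,
       -1.95639841e-04, -4.02952210e-06]), 'tool_pos': array([ 0.26406317, -0.53853159,  0.30322079]), 'tcp_rot': array([-1.79934145e+02, -1.39344620e-02,  2.61141595e+01]), 'ft_force': array([1.0755348 , 1.19010512, 0.14863832]), 'torque': array([-0.00065463, -0.00630486, -0.03647939]), 'gripper_width': 0.08563087405307207}
```

View pics/top0.png

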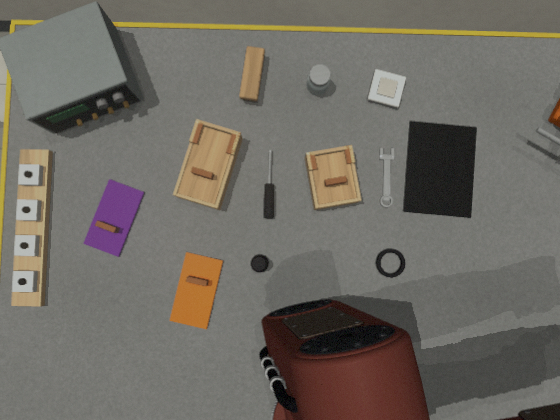

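View pics/scene0.png

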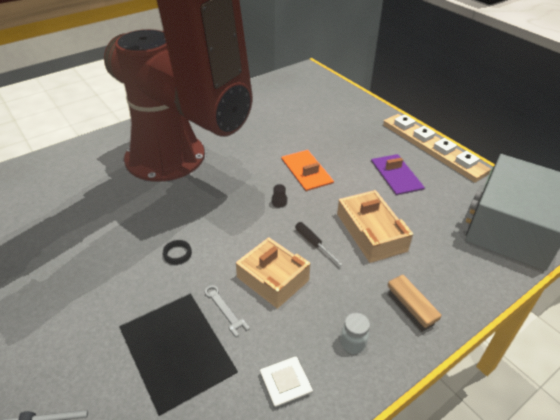

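The top view shows the long box at about (208,165), with its strips at the rear (up in the image, away from the robot). Its handle is at (203,174). The short box is at (333,178) and the mat at (440,170), with a screwdriver and a spanner in between. Next I'll measure these with masks.

```bash
cat > h.py <<'E'
import cv2,numpy as np
from plant import robot
def cast(c,uv,z):
    f=210/np.tan(np.radians(c['vertical_fov'])/2)
    d=(np.asarray(uv,float).reshape(-1,2)-[c['cx'],c['cy']])/f
    u=d.copy()
    for _ in range(8): u=d/(1+c['k1']*(u**2).sum(1,keepdims=True))
    R=cv2.Rodrigues(c['rvec'])[0]; o=-R.T@c['tvec']
    r=np.c_[u,np.ones(len(u))]@R
    return (o+r*((z-o[2])/r[:,2])[:,None])
def proj(c,P):
    f=210/np.tan(np.radians(c['vertical_fov'])/2)
    X=np.atleast_2d(P)@cv2.Rodrigues(c['rvec'])[0].T+c['tvec']; u=X[:,:2]/X[:,2:]
    return u*(1+c['k1']*(u**2).sum(1,keepdims=True))*f+[c['cx'],c['cy']]
def rect(c,m,z):
    k=cv2.findContours(m,cv2.RETR_EXTERNAL,cv2.CHAIN_APPROX_NONE)[0]
    k=max(k,key=cv2.contourArea)
    p=cast(c,k[:,0,:],z)
    (cx,cy),(w,h),a=cv2.minAreaRect((p[:,:2]*1000).astype(np.float32))
    return (cx,cy),(w,h),a
E
python3 - <<'E'
from h import *
c=robot.get_calibration("top"); f=cv2.imread("pics/top0.png")
hsv=cv2.cvtColor(f,cv2.COLOR_BGR2HSV)
print('box px',hsv[170,220],'handle',hsv[174,203],'strip',hsv[150,232],'mat',hsv[170,440],'bench',hsv[230,330])
def roi(m,x0,x1,y0,y1):
    o=np.zeros_like(m);o[y0:y1,x0:x1]=m[y0:y1,x0:x1];return o
wood=((hsv[...,1]>80)&(hsv[...,0]<30)).astype(np.uint8)*255
for n,b in(("long",(165,248,110,215)),("short",(295,365,140,215))):
    print(n,rect(c,roi(wood,*b),0.064),"h",end=' ')
    hm=(wood>0)&(hsv[...,2]<150); print(rect(c,roi(hm.astype(np.uint8)*255,*b),0.083))
mat=(hsv[...,2]<30).astype(np.uint8)*255
print('mat',rect(c,roi(mat,400,482,115,222),0.005))
cr=[cv2.resize(roi_,(400,500),interpolation=cv2.INTER_CUBIC) for roi_ in(f[115:215,168:248],f[130:230,295:375])]
cv2.imwrite("pics/crop.png",np.hstack(cr))
E
```

```text
box px [ 18 108 161] handle [ 13 135 142] strip [ 15 113 158] mat [38 29 35] bench [ 30  13 122]
long ((615.0296630859375, 286.4031066894531), (117.01764678955078, 188.5032958984375), 74.31331634521484) h ((610.519775390625, 282.33331298828125), (112.141845703125, 183.4950408935547), 74.23184204101562)
short ((591.1793823242188, -7.66180419921875), (136.47076416015625, 112.48866271972656), 10.855751037597656) h ((584.5197143554688, -5.798797607421875), (127.09613037109375, 110.13529205322266), 10.654748916625977)
mat ((699.7496948242188, -309.4134521484375), (30.344783782958984, 42.14118194580078), 75.8271713256836)
```

View pics/crop.png

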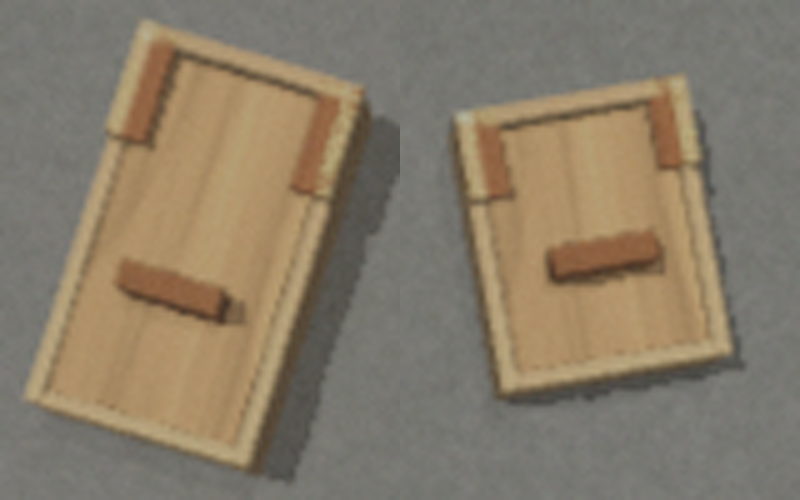

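The crop shows both handles as redder blocks (long at about (171,290), short at about (605,255)), with the strips at the far (rear) end. I'll tighten the masks, then move over the long box for a wrist view.

Run:
```python
from h import *
c=robot.get_calibration("top"); f=cv2.imread("pics/top0.png")
hsv=cv2.cvtColor(f,cv2.COLOR_BGR2HSV)
def roi(m,x0,x1,y0,y1):
    o=np.zeros(m.shape,np.uint8);o[y0:y1,x0:x1]=m[y0:y1,x0:x1]*255;return o
red=(hsv[...,0]<15)&(hsv[...,1]>120)
print('cam',-cv2.Rodrigues(c['rvec'])[0].T@c['tvec'])
print('longh',rect(c,roi(red,185,220,160,185),.083)); print('shorth',rect(c,roi(red,318,352,172,190),.083))
print('mat',rect(c,roi(hsv[...,2]<65,398,482,115,222),.005))
P=cast(c,[[168+147/5,115+20/5],[168+365/5,115+88/5]],.064); print(P,np.linalg.norm(P[1]-P[0]))
g=np.array([.590,.292]); 
for yaw in(74.3,-105.7):
    print(yaw,robot.ik([g[0],g[1],.30],[180,0,yaw]))
for yaw in(85,-95): print(yaw,robot.ik([.68,-.31,.1],[180,0,yaw]))
```

```text
cam [0.41640212 0.11672191 1.13782946]
longh ((591.408447265625, 296.8999328613281), (48.9512939453125, 14.307558059692383), 73.98788452148438)
shorth ((579.0870361328125, -11.97900390625), (14.333698272705078, 50.3902587890625), 11.562695503234863)
mat ((626.3528442382812, -281.17083740234375), (169.9322052001953, 228.55848693847656), 85.91403198242188)
[[0.72197663 0.31416543 0.064     ]
 [0.69155593 0.21030259 0.064     ]] 0.10822619072692792
74.3 [ 14.97755066  16.41952296  16.86176762  90.44224466   0.
 120.67755066]
-105.7 [ 14.97755066  16.41952296  16.86176762  90.44224466   0.
 -59.32244934]
85 [-34.49399618  34.99959831  19.52371406  74.52411575   0.
  60.50600382]
-95 [ -34.49399618   34.99959831   19.52371406   74.52411575    0.
 -119.49399618]
```

The sizes agree with the spec: handle 49×14.3 mm, mat 170×229 mm. The grip found from the rear edge is within 1.5 mm of the handle measurement. I'll move above it and check with the wrist camera.

Run:
```python
from h import *
robot.move_pose([.5917,.2963,.26],[180,0,73.85]); robot.set_gripper(.045)
robot.pause(.3)
c=robot.get_calibration("wrist"); f=robot.grab_frame("wrist"); cv2.imwrite("pics/w1.png",f)
np.save("w1.npy",c,allow_pickle=True)
o=robot.observe(); print(o['time'],o['tool_pos'],o['tcp_rot'],o['gripper_width'],o['ft_force'])
print('cam',-cv2.Rodrigues(c['rvec'])[0].T@c['tvec'])
hsv=cv2.cvtColor(f,cv2.COLOR_BGR2HSV)
uv=proj(c,[.5917,.2963,.083])[0]; print(uv)
```

```text
4.0667 [0.59167326 0.29632847 0.26001373] [-1.79999635e+02  4.76609936e-04  7.38558466e+01] 0.04499631067276583 [ 0.65288276 -0.17416452  0.0974364 ]
cam [0.61253717 0.36980662 0.3310571 ]
[281.6864327  209.14201432]
```

View pics/w1.png

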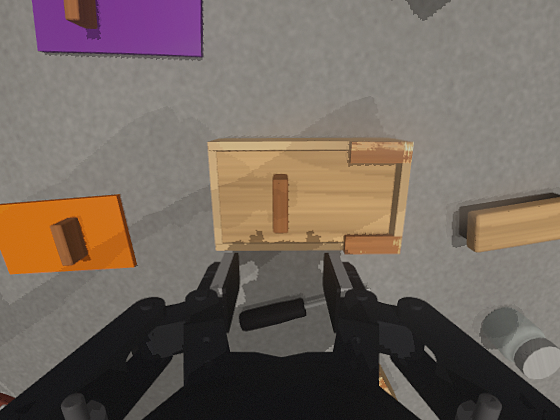

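The wrist view shows the long box from the front (left, x≈213) to the strips (right), with the handle at about (280,204), close to the predicted (281.7,209). I'll measure it here.

Run:
```python
from h import *
c=np.load("w1.npy",allow_pickle=True).item(); f=cv2.imread("pics/w1.png"); hsv=cv2.cvtColor(f,cv2.COLOR_BGR2HSV)
print(hsv[[178,185,200,215,228],280].tolist())
m=((hsv[...,0]<14)&(hsv[...,1]>115)).astype(np.uint8)*255
o=np.zeros_like(m);o[165:242,262:300]=m[165:242,262:300]
print(rect(c,o,.083))
ys,xs=np.nonzero(o);print(xs.min(),xs.max(),ys.min(),ys.max())
# row/col edges
print(hsv[200,266:298].tolist())
print(hsv[168:240:2,280].tolist())
```

```text
[[13, 144, 99], [13, 157, 148], [13, 155, 140], [13, 150, 143], [13, 156, 149]]
((591.8984985351562, 301.2888488769531), (53.33690643310547, 12.974065780639648), 73.49716186523438)
273 288 174 232
[[17, 119, 173], [17, 120, 174], [16, 119, 174], [16, 120, 174], [16, 119, 176], [16, 116, 181], [16, 130, 147], [13, 153, 122], [13, 157, 133], [12, 155, 135], [13, 155, 135], [13, 156, 139], [13, 153, 145], [13, 156, 144], [13, 155, 140], [13, 154, 139], [13, 155, 140], [13, 155, 140], [12, 154, 141], [13, 159, 143], [13, 160, 139], [12, 162, 121], [15, 133, 125], [17, 123, 166], [17, 118, 180], [17, 118, 177], [17, 120, 177], [17, 119, 178], [17, 120, 178], [17, 119, 178], [17, 120, 176], [17, 119, 185]]
[[16, 114, 184], [17, 114, 183], [17, 115, 186], [11, 155, 97], [13, 149, 106], [13, 144, 99], [13, 152, 144], [13, 156, 147], [13, 156, 147], [13, 155, 148], [13, 154, 147], [13, 156, 141], [13, 151, 137], [13, 155, 138], [13, 158, 140], [13, 154, 141], [13, 155, 140], [13, 158, 140], [13, 154, 142], [13, 154, 142], [13, 156, 142], [13, 154, 141], [13, 154, 141], [13, 156, 141], [13, 153, 142], [13, 154, 142], [13, 154, 151], [13, 156, 150], [13, 156, 149], [13, 154, 151], [13, 156, 149], [13, 158, 150], [12, 153, 138], [17, 120, 170], [16, 117, 188], [17, 114, 192]]
```

The handle's side face inflated the mask length. With that trimmed, the handle centre is about (0.591, 0.298) and the yaw about −16.1°, which agrees with the top view to 2 mm along the handle. Now I'll grasp.

```bash
cat >> h.py <<'E'
from scipy.spatial.transform import Rotation as Ro
G=np.array([.5914,.2975,.068]); YAW=-16.1
B=Ro.from_euler('z',YAW,degrees=True)          # box axes
T0=Ro.from_euler('xyz',[180,0,YAW+90],degrees=True)
HZ=.063                                          # TCP above the handle centre when grasped
def tool(handle,th,base=B,t0=T0):
    """TCP pose with the handle centre at handle and the lid tipped by th about the box y axis"""
    r=base*Ro.from_euler('y',th)*base.inv()
    return handle+r.apply([0,0,HZ]),(r*t0).as_euler('xyz',degrees=True)
def lid(s,th,up=0):
    """handle centre for the lid tipped th about its rear bottom edge, slid s to the front"""
    return G+B.apply(np.array([110-s,0,-23+up*1000])/1000+Ro.from_euler('y',th).apply([-.110,0,.023])*1 - 0) if False else G+B.apply(np.array([.110-s,0,-.023+up])+Ro.from_euler('y',th).apply([-.110,0,.023]))
def go(h,th,vel=.05,**k):
    p,r=tool(h,th); return robot.line_to(p,vel=vel,rotation=r,**k)
def st(t=''):
    o=robot.observe(); print(t,round(o['time'],2),o['tool_pos'].round(4),o['tcp_rot'].round(2),'w',round(o['gripper_width'],4),'F',o['ft_force'].round(1),'M',o['torque'].round(2))
E
sed -i 's/return G+B.apply(np.array(\[110.*if False else G/return G/' h.py
python3 - <<'E'
from h import *
print(robot.tip_reach)
p,r=tool(lid(0,0),0); print(p,r)
robot.line_to(p+[0,0,.03],vel=.12,rotation=r)
print(robot.line_to(p,vel=.04,guard=6)); st('down')
robot.set_gripper(0); st('grip')
c=robot.get_calibration("wrist"); f=robot.grab_frame("wrist"); cv2.imwrite("pics/w2.png",f)
E
```

```text
0.0726
[0.5914 0.2975 0.131 ] [-180.     0.    73.9]
False
down 5.94 [0.5915 0.2975 0.1313] [ 1.7998e+02 -1.0000e-02  7.3900e+01] w 0.0452 F [ 0.3 -0.6  0.4] M [-0.01  0.02 -0.02]
grip 6.33 [0.5917 0.2976 0.1315] [ 1.7996e+02 -3.0000e-02  7.3900e+01] w 0.0126 F [ 0.  -1.   3.6] M [-0.01  0.07  0.04]
```

View pics/w2.png

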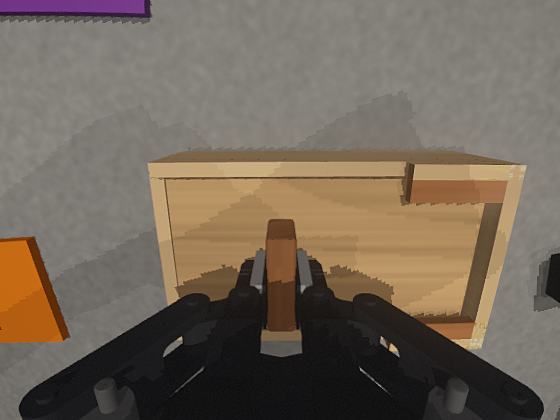

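The jaws hold the handle (seen at about (281,275)), and the lid still lies between the lip and the strips. The force is small. Next I'll tip it, then slide.

Run:
```python
from h import *
for th in (.02,.04,.06,.075): 
    hit=go(lid(0,th,.0006*th/.075),th,vel=.03,guard=25); st(f'th{th} {hit}')
    if hit: raise SystemExit
for s in (.015,.03,.045):
    hit=go(lid(s,.075,.0006),.075,vel=.05,guard=12); st(f's{s} {hit}')
    if hit: break
c=robot.get_calibration("wrist"); f=robot.grab_frame("wrist"); cv2.imwrite("pics/w3.png",f)
cv2.imwrite("pics/s3.png",robot.grab_frame("scene"))
```

```text
th0.02 False 6.62 [0.5934 0.2969 0.1333] [-178.87    0.     73.88] w 0.0128 F [ 0.3 -0.2  1.3] M [-0.12 -0.37  0.01]
th0.04 False 6.88 [0.595  0.2964 0.1355] [-1.7773e+02  1.0000e-02  7.3880e+01] w 0.0131 F [ 2.  -1.1  1. ] M [-0.18 -0.45  0.  ]
th0.06 False 7.12 [0.5966 0.2959 0.1376] [-1.7658e+02  1.0000e-02  7.3890e+01] w 0.0126 F [ 1.2 -0.3 -0. ] M [-0.11 -0.29 -0.06]
th0.075 False 7.38 [0.5979 0.2956 0.1394] [-1.7571e+02  1.0000e-02  7.3890e+01] w 0.0125 F [ 0.7  0.1 -1. ] M [-0.12 -0.23 -0.01]
s0.015 False 7.83 [0.583  0.3    0.1397] [-175.7     0.     73.93] w 0.0127 F [ 1.1  0.3 -0.2] M [-0.05 -0.08  0.01]
s0.03 False 8.28 [0.5688 0.3041 0.1397] [-175.71   -0.     73.92] w 0.0128 F [-0.2  0.7 -0.5] M [-0.04 -0.04  0.02]
s0.045 False 8.72 [0.5544 0.3083 0.1397] [-175.71   -0.     73.92] w 0.0127 F [-0.  -0.  -0.2] M [-0.02 -0.12 -0.  ]
```

View pics/w3.png

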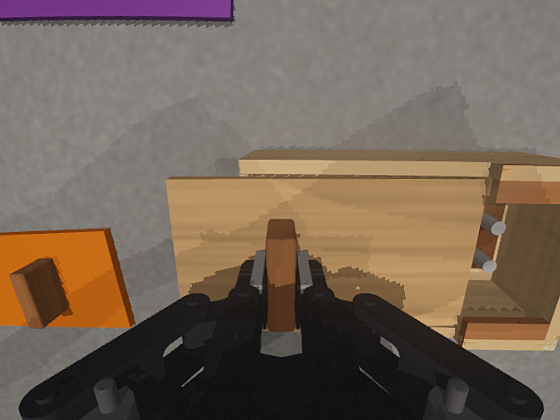

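The lid is out 45 mm, its front is over the lip, and its rear edge (x≈480) is at the strips' front ends. I'll finish the slide, lift, level it and carry it to the mat.

Run:
```python
from h import *
hit=go(lid(.057,.075,.0006),.075,vel=.05,guard=12); st(f'slide {hit}')
h=lid(.057,.075,.0006)
print(go(h+[0,0,.02],.075,vel=.05,guard=12)); go(h+[0,0,.15],0.,vel=.12); st('up')
MY=-4.1; M=np.array([.6264,-.2812,0]); Bm=Ro.from_euler('z',MY,degrees=True)
Hm=M+Bm.apply([-.025,0,.028]); R=[180,0,MY+90]
robot.move_pose(Hm+[0,0,HZ+.12],R); st('over')
robot.line_to(Hm+[0,0,HZ+.02],vel=.12); robot.pause(.3); st('near')
cv2.imwrite("pics/t4.png",robot.grab_frame("top")); cv2.imwrite("pics/s4.png",robot.grab_frame("scene"))
cv2.imwrite("pics/w4.png",robot.grab_frame("wrist")); np.save("w4.npy",robot.get_calibration("wrist"),allow_pickle=True)
```

```text
slide False 9.22 [0.5428 0.3116 0.1397] [-175.71   -0.     73.92] w 0.0129 F [-0.   0.1 -0.2] M [-0.01 -0.08  0.02]
False
up 11.0 [0.5383 0.3126 0.2886] [-1.7991e+02  6.0000e-02  7.3890e+01] w 0.0128 F [-0.9  0.3 -1.4] M [-0.03  0.03  0.02]
over 13.15 [ 0.6019 -0.2785  0.2113] [179.98   0.    85.96] w 0.0133 F [-0.5  0.6 -0.7] M [ 0.03  0.06 -0.06]
near 14.43 [ 0.6017 -0.2796  0.1115] [1.7996e+02 3.0000e-02 8.5900e+01] w 0.0128 F [-0.6 -0.5 -1.4] M [-0.01  0.03 -0.02]
```

View pics/w4.png

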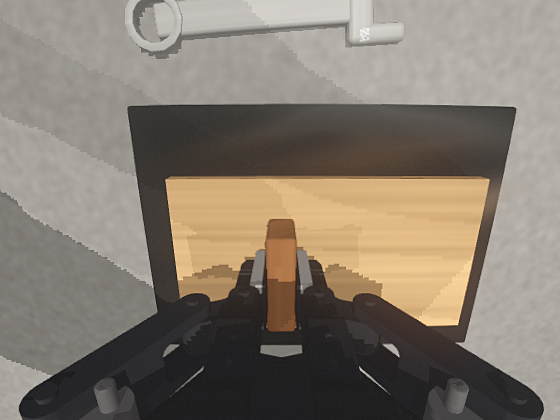

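View pics/s4.png

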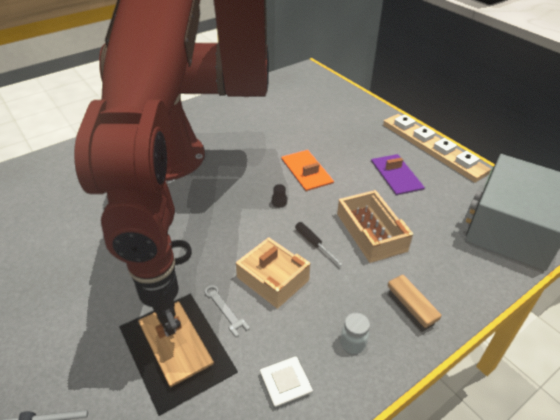

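In the wrist view the lid hangs parallel to the mat and inside it. The mat's far corners are at (128,107) and (516,107). The scene view shows the long box open and the short one shut. I'll cross-check the mat centre from those corners, then lower.

Run:
```python
from h import *
c=np.load("w4.npy",allow_pickle=True).item()
P=cast(c,[[128,107],[516,107]],.005)[:,:2]; d=P[1]-P[0]; L=np.linalg.norm(d); d/=L
print('len',L,'yaw',np.degrees(np.arctan2(d[1],d[0])),'centre',P.mean(0)+.085*np.array([d[1],-d[0]]))
C=cast(c,[[166,178],[490,178]],.028+.02-.023+.008)[:,:2]; e=C[1]-C[0]; print('lid edge',np.linalg.norm(e),np.degrees(np.arctan2(e[1],e[0])), 'lid centre',C.mean(0)+.046*np.array([e[1],-e[0]])/np.linalg.norm(e))
p=robot.observe()['tool_pos']
Hm=np.array([.6264,-.2812,0])+Ro.from_euler('z',-4.1,degrees=True).apply([-.025,0,.028])
robot.line_to(Hm+[0,0,HZ+.003],vel=.06); st('3mm')
hit=robot.line_to(Hm+[0,0,HZ-.003],vel=.01,guard=3); robot.pause(.3); st(f'down {hit}')
```

```text
len 0.22789000013799598 yaw -3.7294875316307774 centre [ 0.62631364 -0.28154733]
lid edge 0.1703916795587285 -3.8818741604146103 lid centre [ 0.62657918 -0.27952365]
3mm 15.02 [ 0.6011 -0.2791  0.0932] [-1.7994e+02 -4.0000e-02  8.5900e+01] w 0.013 F [-0.2  0.  -0.9] M [0.01 0.   0.04]
down True 15.71 [ 0.6016 -0.2795  0.0915] [1.7997e+02 2.0000e-02 8.5900e+01] w 0.0129 F [0.3 0.4 5.5] M [ 0.02  0.03 -0.02]
```

Contact came at TCP z = 0.0915, against about 0.091 expected for a lid lying on the mat. The mat centre agrees between views within 1 mm, and the lid centre is about 2 mm from it. I'll release, retreat and look.

Run:
```python
from h import *
robot.set_gripper(.045); st('open')
p=robot.observe()['tool_pos']
robot.line_to(p+[0,0,.05],vel=.06); robot.line_to(p+[0,0,.2],vel=.15); robot.move_pose([.40,-.1,.33],[180,0,85.9]); robot.pause(.3); st('away')
t=robot.grab_frame("top"); s=robot.grab_frame("scene"); cv2.imwrite("pics/t5.png",t)
c=robot.get_calibration("top")
hsv=cv2.cvtColor(t,cv2.COLOR_BGR2HSV)
m=((hsv[...,1]>70)&(hsv[...,0]<30)&(hsv[...,2]>90)).astype(np.uint8)*255; o=np.zeros_like(m);o[115:222,400:482]=m[115:222,400:482]; print(rect(c,o,.013))
cv2.imwrite("pics/fin.png",np.hstack([cv2.resize(t[100:230,160:490],(800,315)),])if 0 else np.vstack([cv2.resize(t[100:230,160:490],(700,276)),cv2.resize(s[170:420,100:420],(400,312))if 0 else cv2.resize(s[170:420,100:480],(700,320))]))
```

```text
open 16.12 [ 0.6009 -0.279   0.0901] [-1.7991e+02 -5.0000e-02  8.5900e+01] w 0.0446 F [-0.2  0.   0.7] M [ 0.04 -0.03  0.  ]
away 19.6 [ 0.4003 -0.1003  0.3298] [-1.7996e+02 -2.0000e-02  8.5880e+01] w 0.0452 F [-0.2  0.4  0.7] M [0.05 0.07 0.03]
((627.224365234375, -280.67999267578125), (93.6420669555664, 172.86920166015625), 85.90524291992188)
```

View pics/fin.png

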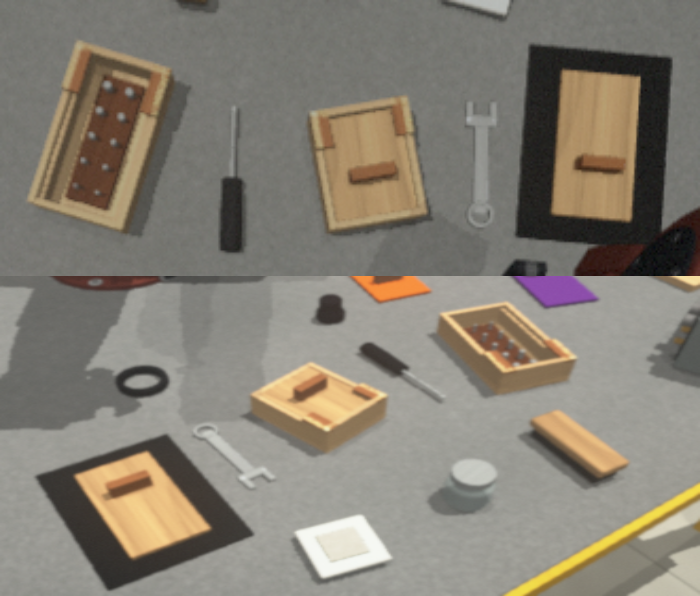

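The lid lies flat and centred on the mat with its handle up (top crop about (597,145)). The long box is open with its bits showing, and the short box is shut. I'll hand it in.

```bash
python3 -c "
from plant import robot
robot.job_done()"
```

```text
the job is handed in; nothing more can be done
```

The long box is open and its lid lies flat, handle up, in the middle of the mat. I tipped the lid 0.075 rad over the lip, slid it 57 mm to the front, lifted it off, carried it over and lowered it until it touched the mat, then released and backed off. I handed the job in at about 20 s of the 48 s allowed.

**Last checks:**
- **Lid position:** the final top view puts the lid centre at (627.2, −280.7) mm against the mat centre at (626.4, −281.2) mm. That is about 1 mm off and within 0.1° of the mat's direction; the wrist view just before lowering gave about 2 mm.
- **Boxes:** the short box is still shut and none of the other objects in the final views looks disturbed.
- **Forces:** the wrist readings I took while handling the lid stayed below 6 N.

No check failed. The only disagreement was about 2 mm between the top and wrist views along the handle, which did not affect the grasp.

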